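Set the spring gap of a slip clutch: gauge blade in, splined gear pressed home and held

TASK

Set the spring gap of the slip clutch: slide the forked gauge blade into the gap under the clutch's pressure plate, fork first, until it stops against the spring cup, and leave it lying there on the clutch body. Then put the splined gear on the shaft with its hexagon hub up, turn it until the splines mesh, slide it down onto the pressure plate and press until the plate is down on the blade. Finish still gripping the gear and pressing it down, because the plate springs back up when you let go and a colleague has to fit the retaining ring above the hub; leave the other things on the bench where they are.

Things in the scene. Friction and masses are not known exactly. Their poses are not given: they have to be found in the camera images.
- clutch: slip clutch, fixed to the bench: aluminium base 110 x 110 x 12 mm, on it a round grey body 94 mm in diameter with its flat top 40 mm above the bench, and an upright splined steel shaft with a spring-loaded pressure plate round it. Origin: on the shaft's axis at the bench top; z up; x and y along the edges of the base
- clutch_axis (a point): point on the shaft's axis at the height of the body's flat top (40 mm above the bench), on which the blade is to lie; axes as the clutch. A fixed round spring cup of 18 mm radius and 5.5 mm height stands round it and stops the fork
- shaft_tip (a point): top end of the shaft, on its axis, 101 mm above the bench. Down from it: a smooth round nose, tapering from 6 mm radius at the tip to 10.2 mm at 96 mm above the bench, with the groove of the retaining ring at 92 mm; the splines begin at 85 mm
- shaft_splines (a point): point on the shaft's axis where the splines are full, 80 mm above the bench; its x points along one spline, the others follow every 60 degrees (axes as the clutch). Six straight splines, 6 mm wide, radius 15 mm over them and 10.2 mm between them; their pointed ends reach up to 85 mm
- clutch_plate (a joint): how far the pressure plate is pressed down, m: 0 at rest, at most 0.010; it moves straight down and does not tilt. It springs back. With the 6 mm blade in the gap it lands on the blade at 0.006. It starts to move at about 6 N and takes about 13 N at 0.006, the gear's weight (about 3 N) included
- plate_top (a point): centre of the pressure plate's upper face; it moves with the plate. The plate is a steel disc of 36 mm radius, 5 mm thick. At rest its top is 57 mm and its underside 52 mm above the bench, so that the gap between it and the body's top is 12 mm high
- gear: loose steel gear standing on the bench, hub up, about 0.32 kg, 40 mm high: a 32-tooth rim 68 mm in diameter and 16 mm high, above it a hexagon hub 42 mm across flats and 24 mm high, to be gripped across two flats. Origin: centre of its underside; z up along the bore; x points square to a flat, and so do the directions every 60 degrees
- hub_top (a point): centre of the hub's upper face, 40 mm above the gear's underside; axes as the gear. The bore has six spline grooves, one behind the middle of each flat, 9 mm wide, radius 16.5 mm over them and 11.3 mm between them. They mesh when a groove lies over a shaft spline to within about 4 degrees
- gauge: forked steel gauge blade lying flat on the bench, 6 mm thick, 111 mm long, 0.13 kg, with a tab bent up at its rear end. Origin: on its underside and centre line; x points from tab to fork, z up. The prongs, 66 mm over the outsides, end in tapered tips at x = +58.5 mm; behind the fork the blade narrows to a 30 mm wide handle
- gauge_fork (a point): centre of the fork, at x = +27.5 mm on the blade's underside. The fork is 41 mm wide inside, open to +x, its rounded bottom at x = +9 mm. When the blade is fully in and its fork stops against the spring cup, this point is within about 2 mm of the shaft's axis
- gauge_tab (a point): middle of the bent-up tab by which the blade is gripped, at x = -49.5 mm, 25 mm above the underside; axes as the gauge. The tab is a plate 6 mm thick (along x), 30 mm wide (along y) and rises to 40 mm above the underside
- hex_key: black L-shaped hex key, 35 x 101 x 6 mm, a bystander; origin under its middle
- caliper: steel caliper, 64 x 215 x 13 mm, a bystander; origin under its middle
- screwdriver: screwdriver with orange handle, 29 x 208 x 29 mm, a bystander; origin under its middle
- offcut: offcut of aluminium slot profile, 40 x 85 x 40 mm, a bystander; origin under its middle
There are look-alikes about, which are no part of the job. What is shaped like the gear but yellow is not meant.

How it is judged (in metres and radians):
On the way, in this order (a step that is already met when the one before it is completed fails the run):
1. the gauge blade lies in the gap under the pressure plate, its fork home round the spring cup, and is let go (horizontal distance between gauge_fork and clutch_axis below 0.007 m and z of gauge in the frame of clutch_axis between -0.003 and 0.004 m and angle between gauge's own z axis and vertical below 0.1 rad and contact force between the fingers and gauge below 0.3 N), for 0.2 s.
2. the gear is on the shaft, hub up, and its splines have meshed: it has slid at least 10 mm down over them (horizontal distance between gear and clutch_axis below 0.004 m and angle between gear's own z axis and vertical below 0.08 rad and z of gear in the frame of clutch_axis below 0.035 m), for 0.1 s.
At the end, for the whole second after the job is handed in: Still gripped (over 3 N) and pressed down (over 8 N), the gear is meshed on the shaft, hub up, within 4 mm of its axis and 2 mm of the plate; the plate is 5 to 7.2 mm down, on the blade; the blade lies flat on the clutch body, fork centre within 7 mm of the axis, not touched by the fingers (all of step 1 and horizontal distance between gear and clutch_axis below 0.004 m and angle between gear's own z axis and vertical below 0.08 rad and value of joint clutch_plate between 0.005 and 0.0072 m and z of gear in the frame of plate_top below 0.002 m and contact force between gear and clutch above 8 N and contact force between the fingers and gear above 3 N); the arm keeps its last pose, push and grip.
It fails at once if one of the other things on the bench is pushed away (more than 30 mm) (distance of any of hex_key, caliper, screwdriver, offcut from where it was at the start of the episode above 0.03 m).
It also fails if it takes over 58 s, if anything falls off the work surface, if the arm or the gripper's body presses on something with over 40 N, if the wrist force passes 120 N, or if a joint passes its speed limit or range.

ROBOT

A 6-joint arm with a two-finger parallel gripper is mounted at the origin on a cart in front of the work surface, level with it; the furniture and walls round the work are solid. World frame = base frame: x ahead of the robot, y to its left, z up, the work surface at z = 0. Lengths are in m, angles in degrees, forces in N, time in s.
With the tool pointing down it reaches from about 0.4 to 0.825 m from the base axis. Payload 7 kg.
Tool frame: the origin (TCP) lies midway between the tips of the shut fingers; the grasp point (between the pads) lies 19 mm behind it; z points along the fingers, y is the line along which they close (so a half turn about z gives the same grasp; the last joint's range is limited). The gripper opens to 88 mm and grips with 3 to 60 N. Pads are 19 mm wide; open, the fingers measure 130 mm over their backs; the gripper's body (78 mm by 193 mm) begins 47 mm behind the grasp point.
Start: joints at [-52.821, 20.546, 0.682, 0, -70.136, -16.507], TCP at [0.238, -0.632, 0.227] pointing down, gripper open.
Joint ranges: [-176.03, 176.03], [-82.01, 121.73], [-58.28, 71.71], [-173.87, 95.51], [-174.79, -0.11], [-173.66, 173.66]. Speed limits (degrees/s): [136.94, 136.94, 172.46, 180, 180, 180].

INTERFACE

Orientations are given as a 3x3 rotation matrix whose columns are the frame's x, y, z axes.
In Python, from rig import robot gives the robot as it stands. Calls block until the motion is done:
- robot.goto(position, orientation): joint-space move of the TCP to a pose.
- robot.servo_line(position, ori=None, speed=0.15): straight line of the TCP; ori=None keeps the orientation; speed is the mean speed in m/s.
- robot.movej(angles): joint-space move.
- robot.move_gripper(opening): opening from 0.0 (shut) to 1.0 (fully open); the grip force is fixed at half the most; returns when the fingers have stopped.
- robot.dwell(seconds).
- robot.ik(position, orientation): joint angles nearest the present ones, or None.
- robot.grab_frame(name): name is "side" or "top" or "wrist"; returns (picture, depth): 384x512x3 uint8, red, green, blue; 384x512 float32, m along the optical axis (not along the pixel's ray), 0 where there is no reading.
- robot.camera_info(name): a dict with "vfov" (degrees; the focal length in pixels is half the picture's height over the tangent of half this angle, whatever the lens; pixels are square), "cx", "cy" (the principal point, pixels), "view" (4x4, takes a point from world to camera coordinates); the wrist camera has in their place "T_tool_cam" (4x4, takes a point from camera to tool coordinates, whose origin is the TCP and whose axes are the flange's). Camera axes: x right, y down, z forward; pixel columns grow to the right and rows downward; lengths in m; the calibration is good to about 2 mm. A picture is of the moment at which its call begins: read the wrist's pose just before it. camera_info takes no time and is no camera call.
A pose or a line that the arm cannot do raises robot.Unreachable and nothing moves.
- robot.job_done(): hands the job in; it is judged then, once.
Readings, each from a call of its own:
- robot.read_t(): time.
- robot.read_qpos(): joint angles.
- robot.read_qvel(): joint speeds.
- robot.read_effort(): joint torques, N m.
- robot.read_position(): TCP position.
- robot.read_tcp_rot(): TCP orientation.
- robot.read_force(): force on the tool from outside, world axes, zero at the start.
- robot.read_ft_torque(): the same for the moment, N m.
- robot.read_grip_width(): opening from 0.0 (shut) to 1.0 (fully open).
- robot.read_finger_force(): force on a finger pad.
Only numpy, scipy, OpenCV 4.12 (cv2) and the standard library are available. Lean on these libraries where they do the work, as an engineer would, in place of code of your own. Each camera call takes 0.05 s, during which the arm holds its last target. There are 200 camera calls.

## Working session

There is one attempt and no reset: what is moved stays moved. The work goes in short steps, each a Python script; the robot and the scene stay as the last script left them, time stands still between calls to the robot, and variables do not carry over. Pictures are saved under pics/ and viewed, at most 10 in all, crops included, and the job is handed in when it is done.

```bash
mkdir -p pics; ls
cat > h.py <<'E'
import numpy as np, cv2
from rig import robot
def cam(name):
    i=robot.camera_info(name)
    if 'view' in i: T=np.linalg.inv(np.array(i['view']))
    else:
        W=np.eye(4);W[:3,:3]=robot.read_tcp_rot();W[:3,3]=robot.read_position();T=W@np.array(i['T_tool_cam'])
    p,d=robot.grab_frame(name)
    f=192/np.tan(np.radians(i['vfov'])/2)
    v,u=np.mgrid[0:384,0:512]
    P=np.stack([(u-i['cx'])/f*d,(v-i['cy'])/f*d,d],-1)@T[:3,:3].T+T[:3,3]
    P[d==0]=np.nan
    return p,d,P,T,i
E
python3 - <<'E'
from h import *
for n in ['top','side']:
    p,d,P,T,i=cam(n); np.savez('f_'+n,p=p,P=P,T=T)
    cv2.imwrite(f'pics/{n}0.png',cv2.resize(p[:,:,::-1],(800,600),interpolation=cv2.INTER_CUBIC))
    print(n,i,T.round(3))
print(robot.read_tcp_rot(),robot.read_t(),robot.camera_info('wrist'))
E
```

```text
pics
top {'vfov': 48.03547415544908, 'cx': 253.69567361138508, 'cy': 191.28394577095753, 'view': array([[ 0.01238029, -0.99985493,  0.0116983 ,  0.3255262 ],
       [-0.98651106, -0.01412315, -0.1630842 ,  0.57047151],
       [ 0.16322576, -0.00952147, -0.9865428 ,  1.3964129 ],
       [ 0.        ,  0.        ,  0.        ,  1.        ]])} [[ 0.012 -0.987  0.163  0.331]
 [-1.    -0.014 -0.01   0.347]
 [ 0.012 -0.163 -0.987  1.467]
 [ 0.     0.     0.     1.   ]]
side {'vfov': 46.25936203943659, 'cx': 259.5188180531645, 'cy': 195.3999268991618, 'view': array([[-0.82500233, -0.56477774, -0.01993159,  0.64470544],
       [-0.28351907,  0.44414639, -0.8499123 ,  0.08936853],
       [ 0.48886409, -0.69552864, -0.52654706,  1.64084679],
       [ 0.        ,  0.        ,  0.        ,  1.        ]])} [[-0.825 -0.284  0.489 -0.245]
 [-0.565  0.444 -0.696  1.466]
 [-0.02  -0.85  -0.527  0.953]
 [ 0.     0.     0.     1.   ]]
[[-9.35659506e-01 -3.52903436e-01 -6.73426935e-04]
 [-3.52904049e-01  9.35658500e-01  1.37973373e-03]
 [ 1.43184864e-04  1.52861607e-03 -9.99998821e-01]] 0.1 {'vfov': 61.815365943370445, 'cx': 257.54160856839684, 'cy': 193.9367678982879, 'T_tool_cam': array([[-6.64290376e-04, -9.62732074e-01, -2.70456118e-01,
         7.31192258e-02],
       [ 9.99999777e-01, -6.56737687e-04, -1.18421398e-04,
         5.69380790e-05],
       [-6.36106476e-05, -2.70456136e-01,  9.62732296e-01,
        -1.57743108e-01],
       [ 0.00000000e+00,  0.00000000e+00,  0.00000000e+00,
         1.00000000e+00]])}
```

View pics/top0.png

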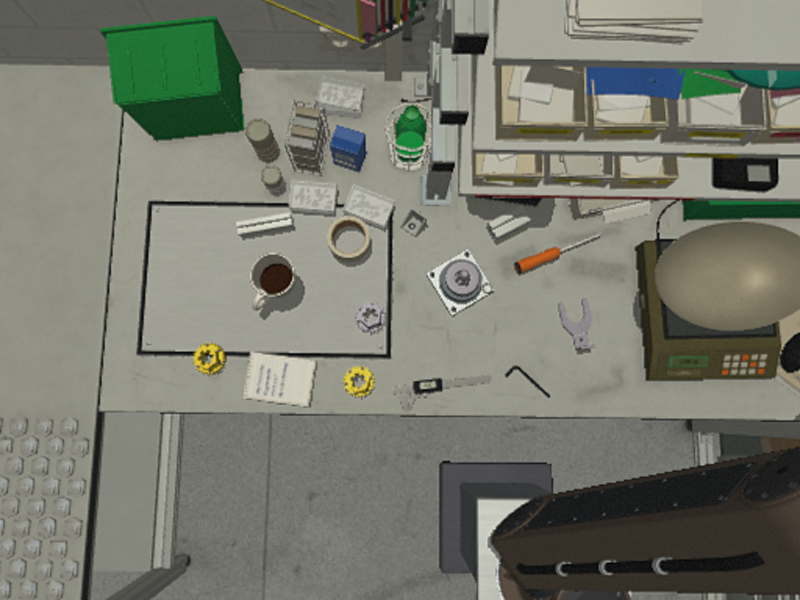

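View pics/side0.png

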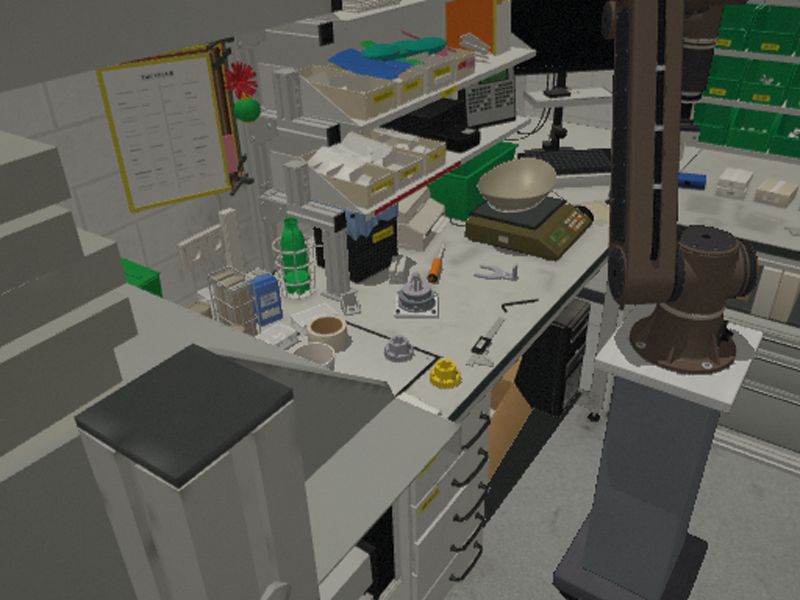

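The top view (800x600) shows the steel gear at (370,317). Its look-alikes are the yellow gears at (359,381) and (209,359), and a square slot offcut sits at (414,222). The clutch is at (461,279) and the gauge at (576,325), fork pointing away from the robot with the tab at (583,347). I choose the grey gear and will check it with the wrist camera.

Run:
```python
from h import *
P=np.load('f_top.npz')['P']
for n,(u,v) in dict(gear=(370,312),clutch=(461,276),fork_l=(563,302),fork_r=(586,301),handle=(577,330),tab=(583,347),key1=(510,370),key2=(547,395),cal=(430,385),cal2=(408,395),offc=(413,222),scale=(645,330),driver=(540,260),mug=(272,280),tape=(349,240)).items():
    print(n,P[int(v*.64),int(u*.64)].round(3))
```

```text
gear [ 0.546  0.393 -0.001]
clutch [0.609 0.2   0.099]
fork_l [ 0.573 -0.035  0.001]
fork_r [ 0.576 -0.086  0.006]
handle [ 0.509 -0.061  0.012]
tab [ 0.469 -0.066  0.039]
key1 [0.423 0.086 0.005]
key2 [0.37  0.005 0.003]
cal [0.387 0.259 0.011]
cal2 [ 0.366  0.305 -0.002]
offc [0.747 0.299 0.009]
scale [ 0.509 -0.2    0.033]
driver [0.661 0.021 0.027]
mug [0.606 0.602 0.036]
tape [0.707 0.442 0.001]
```

Run:
```python
from h import *
P=np.load('f_top.npz')['P']
for n,(u,v) in dict(bowl=(730,260),bowl2=(662,270),bowl3=(740,225),scalefront=(740,370),shelf=(540,165),shelf2=(600,120),shelfL=(480,180),armend=(500,530)).items():
    print(n,P[int(v*.64),int(u*.64)].round(3))
print(robot.ik([.45,-.15,.40],np.diag([-1,1,-1.])),robot.ik([.5,-.06,.2],np.diag([-1,1,-1.])),robot.ik([.61,.2,.25],np.diag([-1,1,-1.])))
R=np.array([[0,1,0],[1,0,0],[0,0,-1.]])
print(robot.ik([.47,-.066,.03],R),robot.ik([.47,-.066,.03],R@np.diag([-1,-1,1])))
```

```text
bowl [ 0.65  -0.361  0.102]
bowl2 [ 0.618 -0.197  0.148]
bowl3 [ 0.709 -0.356  0.157]
scalefront [ 0.427 -0.394  0.045]
shelf [0.783 0.075 0.283]
shelf2 [0.782 0.025 0.484]
shelfL [0.753 0.184 0.276]
armend [0.121 0.143 0.208]
[  5.41544634  -2.78773485  -5.46404138   0.         -87.32369347
 -95.41544634] [  15.54465797    5.47042732  -22.80595744    0.          -61.72361524
 -105.54465797] [  35.53687311   16.70628449   -1.77594146    0.          -71.51777405
 -125.53687311]
[ 15.84247642  15.11419783 -38.15382082   0.         -36.73198135
 164.15752358] [ 15.84247642  15.11419783 -38.15382082   0.         -36.73198135
 -15.84247642]
```

```bash
cat >> h.py <<'E'
R2=np.array([[0,-1,0],[-1,0,0],[0,0,-1.]])
def Rz(deg):
    c,s=np.cos(np.radians(deg)),np.sin(np.radians(deg)); return np.array([[c,-s,0],[s,c,0],[0,0,1.]])
E
python3 - <<'E'
from h import *
robot.goto([.45,-.16,.33],R2); print(robot.read_t())
for n,p in dict(gauge=[.52,-.06,.2],clutch=[.61,.2,.25],gear=[.546,.385,.2]).items():
    robot.goto(p,R2)
    c,d,P,T,i=cam('wrist'); np.savez('w_'+n,p=c,P=P,T=T)
    cv2.imwrite(f'pics/w_{n}.png',cv2.resize(c[:,:,::-1],(512,384)))
    print(n,robot.read_t())
ims=[cv2.imread(f'pics/w_{n}.png') for n in ['gauge','clutch','gear']]
m=np.zeros((600,800,3),np.uint8)
for k,im in enumerate(ims): 
    y,x=divmod(k,2); m[y*300:y*300+300,x*400:x*400+400]=cv2.resize(im,(400,300),interpolation=cv2.INTER_AREA)
cv2.imwrite('pics/mosaic.png',m)
E
```

```text
2.0083
gauge 2.8
clutch 3.9333
gear 4.8083
```

View pics/mosaic.png

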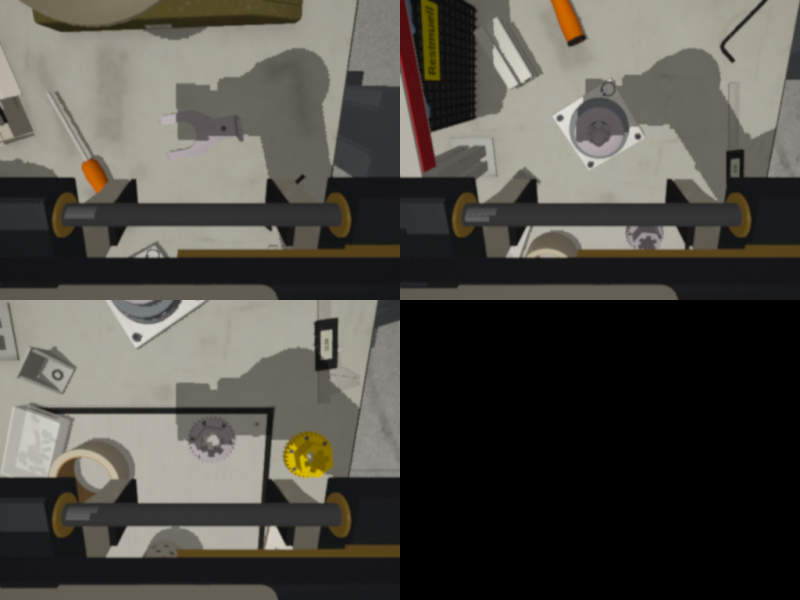

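The mosaic shows the gauge at (215,125) with the tab on the right at (240,125), the clutch at (600,130), and the grey steel gear at (213,439) beside a yellow one at (310,454). The next step is to fit poses from depth.

Run:
```python
from h import *
from scipy.optimize import minimize
def crop(n,c,r):
    f=np.load(f'w_{n}.npz');P=f['P'];m=np.isfinite(P[...,0])&(np.hypot(P[...,0]-c[0],P[...,1]-c[1])<r)
    return P[m],np.argwhere(m)
g,_=crop('gauge',(.52,-.06),.075)
print('gz',np.percentile(g[:,2],[5,30,50,70,90,99]).round(4))
for lo,hi in((.004,.009),(.03,.045)):
    q=g[(g[:,2]>lo)&(g[:,2]<hi)];print('gauge',lo,len(q),q.mean(0).round(4),cv2.minAreaRect(q[:,:2].astype(np.float32)*1000))
c,_=crop('clutch',(.61,.2),.08)
for n,lo,hi in(('base',.009,.015),('body',.037,.043),('plate',.054,.06),('shaft',.085,.105)):
    q=c[(c[:,2]>lo)&(c[:,2]<hi)];k=q[:,:2].astype(np.float32)*1000
    print(n,len(q),np.median(q[:,2]).round(4),cv2.minAreaRect(k),cv2.minEnclosingCircle(k))
G,_=crop('gear',(.535,.385),.05)
for n,lo,hi in(('rim',.013,.018),('hub',.037,.043)):
    q=G[(G[:,2]>lo)&(G[:,2]<hi)];k=q[:,:2].astype(np.float32)*1000
    print(n,len(q),np.median(q[:,2]).round(4),cv2.minAreaRect(k),cv2.minEnclosingCircle(k))
    if n=='hub' and len(k):
        for a in range(0,60,2):
            e=[np.ptp(k@np.array([np.cos(t),np.sin(t)])) for t in np.radians([a,a+60,a+120])]
            print(a,np.round(e,1),round(sum(e),1))
```

```text
gz [-0.0007  0.2796  0.289   0.3018  0.3089  0.313 ]
gauge 0.004 2749 [ 0.5212 -0.0646  0.0055] ((521.8560791015625, -63.590667724609375), (110.50755310058594, 66.21853637695312), 10.414718627929688)
gauge 0.03 197 [ 0.4707 -0.0737  0.0387] ((470.147705078125, -73.2087631225586), (6.2499680519104, 29.80183982849121), 10.287105560302734)
base 2649 0.0115 ((613.2664794921875, 195.58688354492188), (109.9675064086914, 109.86897277832031), 31.53052520751953) ((612.8411254882812, 195.3597412109375), 75.92273712158203)
body 1391 0.0394 ((613.2481689453125, 195.51141357421875), (88.96756744384766, 88.65020751953125), 48.202693939208984) ((613.15478515625, 195.52664184570312), 44.916900634765625)
plate 2414 0.0565 ((613.1698608398438, 195.2591094970703), (70.84237670898438, 70.6745376586914), 11.31029224395752) ((613.2577514648438, 195.64378356933594), 35.871253967285156)
shaft 357 0.0984 ((613.6714477539062, 195.32034301757812), (21.68939971923828, 19.70659637451172), 0.7188585996627808) ((613.85693359375, 195.79930114746094), 12.022368431091309)
rim 1096 0.0156 ((531.6484375, 391.4452209472
[... 376 characters left out ...]

6 [45.6 45.7 46.1] 137.4
8 [45.3 45.4 45.8] 136.5
10 [45.  45.1 45.4] 135.5
12 [44.6 44.7 45. ] 134.4
14 [44.2 44.3 44.6] 133.1
16 [43.7 43.8 44. ] 131.6
18 [43.2 43.3 43.5] 130.0
20 [42.7 42.8 42.9] 128.3
22 [42.2 42.4 42.4] 126.9
24 [42.1 42.6 42.3] 126.9
26 [42.6 42.7 42.8] 128.1
28 [43.2 43.2 43.4] 129.7
30 [43.8 43.6 43.9] 131.3
32 [44.4 43.9 44.4] 132.7
34 [44.9 44.3 44.9] 134.1
36 [45.4 44.8 45.3] 135.5
38 [45.8 45.2 45.7] 136.7
40 [46.1 45.6 46. ] 137.8
42 [46.4 46.  46.3] 138.7
44 [46.6 46.3 46.5] 139.4
46 [46.8 46.6 46.6] 140.0
48 [47.  46.7 46.7] 140.4
50 [47.  46.9 46.7] 140.6
52 [47.  47.  46.7] 140.7
54 [47.  47.  46.6] 140.6
56 [46.9 46.9 46.5] 140.3
58 [46.7 46.8 46.3] 139.9
```

Run:
```python
from h import *
f=np.load('w_clutch.npz');P=f['P'];C=np.array([.6132,.1955])
r=np.hypot(P[...,0]-C[0],P[...,1]-C[1]);z=P[...,2]
m=(r>.0118)&(r<.0155)&(z>.072)&(z<.087)
a=np.degrees(np.arctan2(P[...,1]-C[1],P[...,0]-C[0]))[m]
h,_=np.histogram(a%60,bins=np.arange(0,61,5));print(m.sum(),h, 'circ mean',np.degrees(np.angle(np.exp(1j*np.radians(a*6)).mean()))/6%60)
h,_=np.histogram(a,bins=np.arange(-180,181,10));print(h)
v,u=np.argwhere(m).mean(0).astype(int);im=f['p'][v-35:v+35,u-45:u+45,::-1]
cv2.imwrite('pics/shaft.png',cv2.resize(im,(720,560),interpolation=cv2.INTER_CUBIC));print(u,v)
Rg=Rz(10.4)@R2
robot.goto([.4702,-.0732,.12],Rg)
robot.servo_line([.4702,-.0732,.011],speed=.12)
robot.move_gripper(0.0); print(robot.read_grip_width(),robot.read_finger_force(),robot.read_force())
robot.servo_line([.4702,-.0732,.14],speed=.15)
p,d,P,T,i=cam('side');print(robot.read_grip_width(),robot.read_finger_force(),robot.read_t())
np.savez('f_lift',p=p,P=P)
v0,u0=150,280
cv2.imwrite('pics/lift.png',cv2.resize(p[90:240,230:430,::-1],(800,600),interpolation=cv2.INTER_CUBIC))
```

```text
124 [ 0  0  0 10 26 18 23 19 25  3  0  0] circ mean 31.78938189387772
[ 0  0  7 10  8  0  0  1 13  9  5  0  0  4 10  8  3  0  0  4  8  5  1  0
  0  0  2  3  2  0  0  1  4  7  9  0]
254 170
0.06924691685880047 29.999957978725433 [ 0.24151803 -0.07421428  0.35488879]
0.06808235560208856 29.999875724315643 9.9
```

View pics/shaft.png

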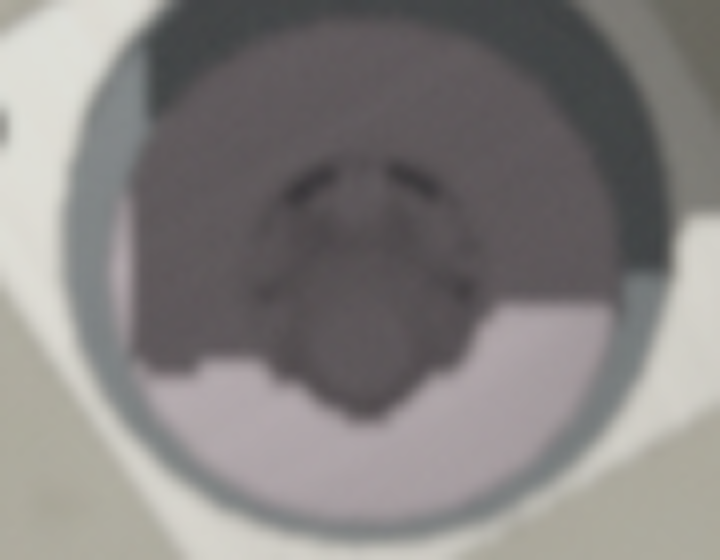

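View pics/lift.png

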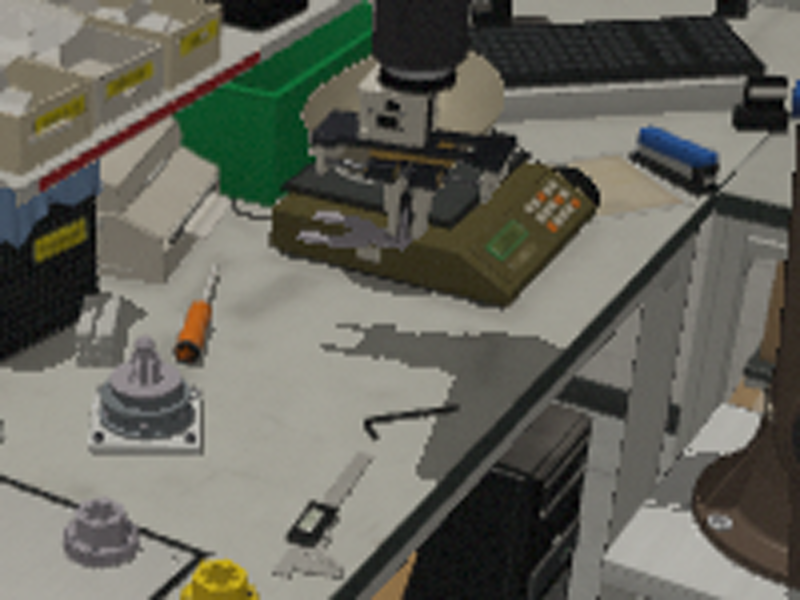

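The shaft crop shows the splines, one of them at the bottom (365,420). That fits 31.6° mod 60 and also the base edges at 31.5°. In the lift picture the gauge hangs level in the gripper at (360,235).

Run:
```python
from h import *
Rg=Rz(10.4)@R2; C=np.array([.6132,.1955]); u=np.array([np.cos(np.radians(10.4)),np.sin(np.radians(10.4))]); n=np.array([-u[1],u[0]])
s=C-.177*u
robot.goto([*s,.14],Rg); robot.servo_line([*s,.054],speed=.15)
p,d,P,T,i=cam('wrist'); np.savez('w_pre',p=p,P=P)
X=(P[...,:2]-s)@u; Y=(P[...,:2]-s)@n; z=P[...,2]
m=(z>.043)&(z<.056)&(abs(Y)<.045)
for lo in (.03,.05,.07,.09):
    k=m&(X>lo)&(X<lo+.018); print(lo,k.sum(),np.median(z[k]).round(4),Y[k].min().round(4),Y[k].max().round(4))
k=m&(X>.03)&(X<.125);print('tip',X[k].max(),robot.read_t(),robot.read_force())
k=(z>.054)&(z<.06);q=P[k][:,:2]
q=q[np.hypot(*(q-C).T)<.05].astype(np.float32)*1000; print(len(q),cv2.minEnclosingCircle(q) if len(q) else 0)
cv2.imwrite('pics/pre.png',p[:,:,::-1])
```

```text
0.03 811 0.0489 -0.0275 -0.0093
0.05 1345 0.049 -0.0333 -0.0094
0.07 867 0.049 -0.0333 0.0302
0.09 897 0.0488 -0.0334 0.0341
tip 0.10887802945021033 11.625 [-0.70160186  1.44230616 -0.8679135 ]
0 0
```

View pics/pre.png

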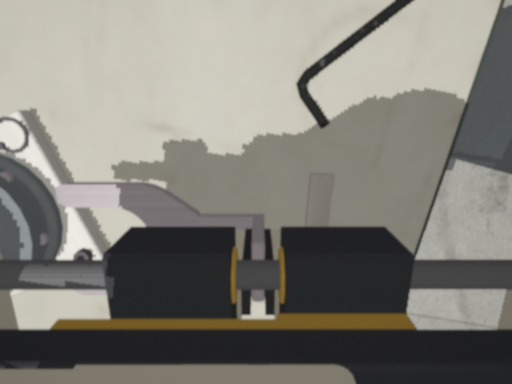

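The blade is level with its top at 49 mm, centred, and pointing at the clutch (left edge). I'll insert it now.

Run:
```python
from h import *
Rg=Rz(10.4)@R2; C=np.array([.6132,.1955]); u=np.array([np.cos(np.radians(10.4)),np.sin(np.radians(10.4))])
robot.servo_line([*(C-.082*u),.054],speed=.08); print(robot.read_force())
F0=np.array(robot.read_force())
for o in (.080,.079,.078,.077,.076,.075):
    robot.servo_line([*(C-o*u),.054],speed=.03); f=np.array(robot.read_force())-F0; print(o,f.round(2),(np.array(robot.read_position())[:2]-C)@u)
    if f[:2]@u<-4: break
robot.servo_line([*(C-(o+.001)*u),.0515],speed=.03); print(robot.read_force(),robot.read_t())
```

```text
[-0.0341555  -0.44360986 -1.7282118 ]
0.08 [-0.32 -0.55  0.21] -0.07996236173726066
0.079 [0.21 1.04 0.54] -0.07896011585043478
0.078 [0.74 0.68 0.88] -0.07796009923537575
0.077 [ 0.5  -0.    0.79] -0.0769245877114417
0.076 [0.02 0.68 0.22] -0.07595339813937511
0.075 [-2.98  0.54  1.61] -0.07555129205323084
[-0.68343636  1.18621242 -0.99407128] 14.7167
```

Run:
```python
from h import *
robot.move_gripper(0.25); print(robot.read_grip_width(),robot.read_finger_force())
p=np.array(robot.read_position()); robot.servo_line([p[0],p[1],.22],speed=.15)
C=np.array([.6132,.1955]);robot.goto([.59,.19,.25],R2)
p,d,P,T,i=cam('wrist');t=robot.read_t();z=P[...,2]
r=np.hypot(P[...,0]-C[0],P[...,1]-C[1])
q=P[(z>.073)&(z<.085)&(r>.05)&(r<.12)]; print('tab',len(q),np.median(q,0),cv2.minAreaRect(q[:,:2].astype(np.float32)*1000))
q=P[(z>.044)&(z<.049)&(r<.12)]; print('blade',len(q),np.median(q,0))
q=P[(z>.053)&(z<.06)&(r<.04)]; print('plate',np.median(q[:,2]),cv2.minEnclosingCircle(q[:,:2].astype(np.float32)*1000),t)
m=(r>.0118)&(r<.0155)&(z>.072)&(z<.087)
a=np.arctan2(P[...,1]-C[1],P[...,0]-C[0])[m];print(m.sum(),np.degrees(np.angle(np.exp(6j*a).mean()))/6%60)
cv2.imwrite('pics/in.png',p[60:240,120:360,::-1].repeat(3,0).repeat(3,1))
```

```text
0.2501736076714423 0.0
tab 181 [0.53884524 0.18121189 0.07919974] ((538.401123046875, 181.74615478515625), (6.095632553100586, 29.87923240661621), 10.551461219787598)
blade 1223 [0.56770435 0.18416149 0.0455132 ]
plate 0.05645894532248047 ((613.3980712890625, 195.505126953125), 35.923702239990234) 16.9417
123 31.511090515094708
```

View pics/in.png

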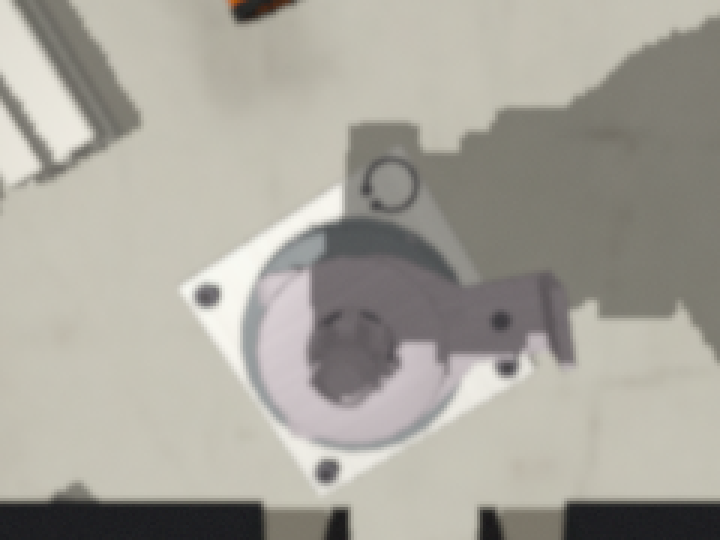

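The blade is in, with the tab at (560,320) and the retaining ring untouched on the base. The fork centre comes out about 1 mm from the axis. Next I re-measure the clutch and gear at the working orientations and pick up the gear.

Run:
```python
from h import *
def circ(P,c,r0,lo,hi):
    z=P[...,2];r=np.hypot(P[...,0]-c[0],P[...,1]-c[1]);q=P[(z>lo)&(z<hi)&(r<r0)][:,:2].astype(np.float32)*1000
    return np.array(cv2.minEnclosingCircle(q)[0])/1000,q
robot.goto([.6132,.1955,.25],Rz(31.5)@R2); robot.dwell(.1)
P=cam('wrist')[2]; C,_=circ(P,[.6132,.1955],.04,.053,.06);S,_=circ(P,[.6132,.1955],.02,.09,.105)
a=23.2
robot.goto([.5316,.3917,.2],Rz(a)@R2); robot.move_gripper(.65)
P=cam('wrist')[2]; G,_=circ(P,[.5316,.3917],.04,.013,.018); H,q=circ(P,[.5316,.3917],.03,.037,.043)
A=np.arange(10,40,.5); W=[sum(np.ptp(q@np.array([np.cos(t),np.sin(t)])) for t in np.radians([x,x+60,x+120])) for x in A]
i=np.argmin(W);print(C,S,G,H,A[i],A[np.array(W)<min(W)+1],robot.read_t())
G=(G+H)/2; np.savez('pose',C=C,G=G)
robot.servo_line([*G,.019],speed=.15); robot.move_gripper(0.0)
print(robot.read_grip_width()*88,robot.read_finger_force(),robot.read_force())
robot.servo_line([*G,.15],speed=.15); print(robot.read_force(),robot.read_grip_width()*88,robot.read_t(),robot.read_qpos())
```

```text
[0.61354761 0.19562143] [0.61342114 0.19561838] [0.53185675 0.39172943] [0.53170929 0.39144656] 23.5 [21.5 22.  22.5 23.  23.5 24.  24.5 25. ] 19.4083
42.16601718027204 29.999656677246094 [-0.81767268 -0.39865279  3.78583916]
[-1.2438704  -0.27304205 -3.72411636] 42.03230507286543 22.2 [ 5.32503334e+01  2.23294707e+01 -7.20237738e+00 -3.28972476e-02
 -6.05887173e+01 -3.00487199e+01]
```

```bash
cat > go.py <<'E'
from h import *
C=np.load('pose.npz')['C']; R=Rz(31.5)@R2
def z(): return robot.read_position()[2]
robot.goto([*C,.15],R); robot.dwell(.2); F0=np.array(robot.read_force())
robot.servo_line([*C,.122],speed=.1)
t=.122
while t>.0775:
    t-=.004; robot.servo_line([*C,t],speed=.05)
    f=np.array(robot.read_force())-F0; print(round(t,4),round(z()-.019,4),f.round(1))
    if np.abs(f).max()>8: print('contact'); break
print(robot.read_position(),robot.read_ft_torque(),robot.read_t())
np.savez('F0',F0=F0)
E
python3 go.py
```

```text
0.118 0.0992 [ 0.5 -0.1  0.7]
0.114 0.0948 [-0.5  0.6  0. ]
0.11 0.0906 [0.3 0.9 0.2]
0.106 0.0866 [0.4 0.5 0.2]
0.102 0.0826 [0.3 0.4 0.5]
0.098 0.0786 [ 0.1 -0.1  0.4]
0.094 0.0746 [0.4 1.1 0.7]
0.09 0.0706 [0.3 0.2 0.3]
0.086 0.0666 [1.2 0.4 0.3]
0.082 0.0627 [-0.2  0.3 -1.5]
0.078 0.0586 [ 0.3 -0.4 -0.1]
0.074 0.0559 [-1.2  0.6  7.9]
[0.6140825  0.19578667 0.0748653 ] [-0.17046802  0.75904355  0.03971043] 26.6917
```

```bash
cat > pr.py <<'E'
from h import *
C=np.load('pose.npz')['C'];F0=np.load('F0.npz')['F0']
t=.074
while t>.062:
    t-=.001; robot.servo_line([*C,t],speed=.02); robot.dwell(.05)
    f=np.array(robot.read_force())-F0; print(round(t,4),round(robot.read_position()[2]-.019,4),f.round(1))
    if f[2]>20 or np.abs(f[:2]).max()>10: break
robot.dwell(.5); print(robot.read_force()-F0,robot.read_grip_width()*88,robot.read_finger_force(),robot.read_t())
p,d,P,T,i=cam('side'); cv2.imwrite('pics/end.png',cv2.resize(p[150:225,230:330,::-1],(800,600),interpolation=cv2.INTER_CUBIC))
P=cam('top')[2];z=P[...,2];r=np.hypot(P[...,0]-.538,P[...,1]-.182)
q=P[(z>.07)&(z<.088)&(r<.03)];print('tab',len(q),q.mean(0) if len(q) else 0)
E
python3 pr.py
```

```text
0.073 0.0552 [-2.1 -0.4  8.8]
0.072 0.0543 [-2.3 -0.   9.4]
0.071 0.0535 [-2.1 -0.4 10.9]
0.07 0.0526 [-2.6 -0.  11.9]
0.069 0.0518 [-4.2  0.7 13.5]
0.068 0.0516 [-5.3 -0.5 19.4]
0.067 0.0516 [-8.5 -1.3 26.7]
[-8.39603873 -0.65821067 26.42642588] 41.96198307671839 30.017666816711426 29.2917
tab 13 [0.53643659 0.18630509 0.07973313]
```

View pics/end.png

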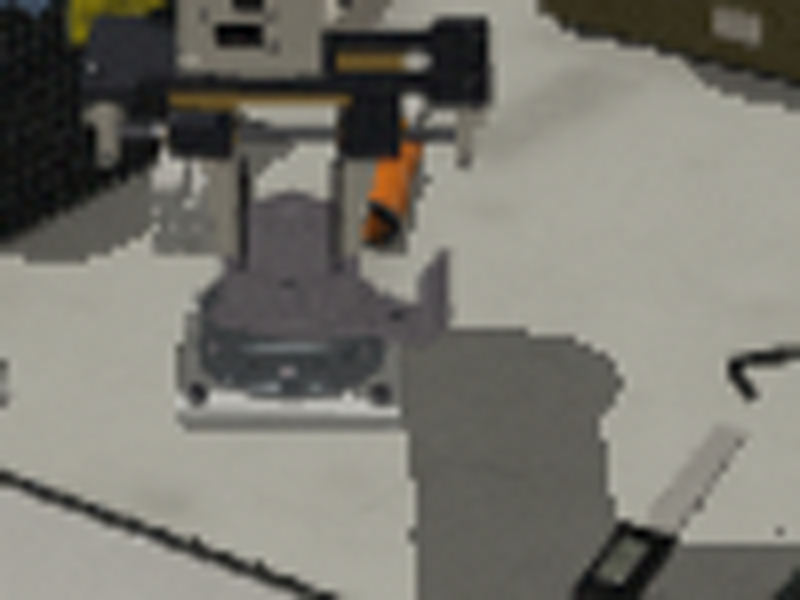

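The gear sits on the plate at (290,290) in the grip, with the blade's tab standing free at (435,300). The force rose sharply once the gear stopped at 51.6 mm, so the plate is on the blade.

```bash
python3 -c "
from rig import robot
print(robot.read_force(),robot.job_done())"
```

```text
the job is handed in; nothing more can be done
[-8.87006913 -1.84779475 22.77036889] None
```

I handed the job in at about 29 s with the blade home in the gap, the gear meshed and the plate pressed down on the blade at about 26 N, still gripped; no verdict came back.

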